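Tick off a packed order on the stock stands

ROBOT

A 6-joint arm with a two-finger parallel gripper is mounted at the origin on a cart in front of the work surface, level with it; the furniture and walls round the work are solid. World frame = base frame: x ahead of the robot, y to its left, z up, the work surface at z = 0. Lengths are in m, angles in rad, forces in N, time in s.
With the tool pointing down it reaches from about 0.375 to 0.975 m from the base axis. Payload 3.8 kg.
Tool frame: the origin (TCP) lies midway between the tips of the shut fingers; the grasp point (between the pads) lies 19 mm behind it; z points along the fingers, y is the line along which they close (so a half turn about z gives the same grasp; the last joint's range is limited). The gripper opens to 85 mm and grips with 20 to 120 N. Pads are 22 mm wide; open, the fingers measure 114 mm over their backs; the gripper's body (76 mm by 85 mm) begins 54 mm behind the grasp point. The pads swing forward as they close: fully open they stand 13 mm farther back than shut.
Start: joints at [1.265, 0.264, 1.604, -0, 1.274, -0.037], TCP at [0.179, 0.651, 0.231] pointing down, gripper open.
Joint ranges: [-2.63, 2.63], [-0.94, 2.18], [0.31, 2.57], [-1.31, 4.45], [0, 2.66], [-2.55, 2.55]. Speed limits (rad/s): [2.57, 2.57, 3.14, 3.14, 3.14, 3.14].

INTERFACE

Orientations are given as a rotation vector (axis times angle).
In Python, from workcell import bot, cams gives the robot as it stands.
- The arm moves only by the tool play_rows, never from a script. Its argument "rows" is a list of rows, each a list of 2 entries, a list of its own where there are three numbers: the shift along the tool's x, y, z scaled (see below), then the turn, a rotation vector about the tool's x, y, z scaled (see below). A call has 1 to 20 rows; each row is the pose to reach, as a shift and turn from the pose commanded when the call began, along the tool's axes at that moment; what a row does not reach only later rows make up. The controller multiplies each number of a shift by 250 mm and each number of a turn by 45 degrees. A row lasts 1/12 s, in which the tool goes at most 41.7 mm and 7.16 degrees, less where a joint would pass 70% of its speed; a pose out of reach is approached as far as the arm can. A call with a number of a shift or a turn outside -1 to 1 is refused whole. A call with a gripper value outside its range is refused whole. "claw" is the opening, from -1 (shut) to 1 (fully open), set as the call begins (left out, the last holds). The fingers move at their own pace and stop on an object; "newtons" is the grip in N (left out, the last holds). Time passes only in rows, so rows that repeat a pose let the fingers close. It gives the time, the measured TCP pose, the force, the opening and the grip force at its end, in the units of the state.
- bot.read_state(): the state, without advancing time (a new reading comes with each control period).
- cams.read_camera(name): name is "scene" or "top"; returns a dict with "image" (400x640x3 uint8, red, green, blue), "K" (3x3 intrinsics, pixels), "T" (4x4, takes a point from camera to world coordinates). Camera axes: x right, y down, z forward; pixel columns grow to the right and rows downward; lengths in m; the calibration is good to about 2 mm. A picture is of the moment at which its call begins. There is no depth.
- bot.finish_job(): hands the job in; it is judged then, once.
The state is a dict: "time": time; "q": joint angles; "joint_vel": joint speeds; "joint_torque": joint torques, N m; "tool_pos": TCP position; "tcp_rot": TCP orientation; "wrist_force": force on the tool from outside, world axes, zero at the start; "torque": the same for the moment, N m; "width": opening from 0.0 (shut) to 1.0 (fully open); "grip_force": force on a finger pad.
Only numpy, scipy, OpenCV 4.12 (cv2) and the standard library are available. Lean on these libraries where they do the work, as an engineer would, in place of code of your own. Each camera call takes 0.05 s, during which the arm holds its last target. There are 200 camera calls.

TASK

Tick off the packed order at the four small stock stands: with the fingertips push down the button in front of the pin tin, then the one in front of the thread reel, then the one in front of the black-lidded jar, in that order. Press each lightly but well down, until it will go no further; it stays down by itself. Leave the stamp's button up, and do not lift or shift the goods on the stands or the things lying about.

Things in the scene. Friction and masses are not known exactly. Their poses are not given: they have to be found in the camera images.
- stand_tin: the stand that carries the tin: flat grey plate 140 x 80 x 8 mm, fixed to the table; all four stands look alike. Origin: centre of its underside, on the table. Its x axis runs from the button (centre 45 mm to -x of the origin) to the stock (centre about 22 mm to +x). Dark round collar about the button: 38 mm across, its top 28 mm above the table
- top_tin (a point): centre of the top face of the tin's push button: upright grey round button 24 mm across; untouched its top is 44 mm above the table, pushed home 34 mm. z points up; the point moves with the button
- button_tin (a joint): how far the tin's button is pushed down, m: 0 up, 0.010 home. No spring: it slides against about 2.5 N of friction and stays where it is left. At 0.010 a soft buffer lets its top sink up to 6 mm more, from 4 N to 8.8 N, and lifts it back. From 0.006 on it counts as pressed
- the_tin: round pin tin, red lid over a white body, 62 mm across, 25 mm high, standing loose on its stand. Origin: centre of its underside, 8 mm above the table
- stand_reel: the stand that carries the reel: flat grey plate 140 x 80 x 8 mm, fixed to the table; all four stands look alike. Origin: centre of its underside, on the table. Its x axis runs from the button (centre 45 mm to -x of the origin) to the stock (centre about 22 mm to +x). Dark round collar about the button: 38 mm across, its top 28 mm above the table
- top_reel (a point): centre of the top face of the reel's push button: upright grey round button 24 mm across; untouched its top is 44 mm above the table, pushed home 34 mm. z points up; the point moves with the button
- button_reel (a joint): how far the reel's button is pushed down, m: 0 up, 0.010 home. No spring: it slides against about 2.5 N of friction and stays where it is left. At 0.010 a soft buffer lets its top sink up to 6 mm more, from 4 N to 8.8 N, and lifts it back. From 0.006 on it counts as pressed
- the_reel: thread reel with wooden flanges, 29 mm across, 52 mm high, standing loose on its stand. Origin: centre of its underside, 8 mm above the table
- stand_jar: the stand that carries the jar: flat grey plate 140 x 80 x 8 mm, fixed to the table; all four stands look alike. Origin: centre of its underside, on the table. Its x axis runs from the button (centre 45 mm to -x of the origin) to the stock (centre about 22 mm to +x). Dark round collar about the button: 38 mm across, its top 28 mm above the table
- top_jar (a point): centre of the top face of the jar's push button: upright grey round button 24 mm across; untouched its top is 44 mm above the table, pushed home 34 mm. z points up; the point moves with the button
- button_jar (a joint): how far the jar's button is pushed down, m: 0 up, 0.010 home. No spring: it slides against about 2.5 N of friction and stays where it is left. At 0.010 a soft buffer lets its top sink up to 6 mm more, from 4 N to 8.8 N, and lifts it back. From 0.006 on it counts as pressed
- the_jar: small round jar with a black screw lid, 34 mm across, 44 mm high, standing loose on its stand. Origin: centre of its underside, 8 mm above the table
- stand_stamp: the stand that carries the stamp: flat grey plate 140 x 80 x 8 mm, fixed to the table; all four stands look alike. Origin: centre of its underside, on the table. Its x axis runs from the button (centre 45 mm to -x of the origin) to the stock (centre about 22 mm to +x). Dark round collar about the button: 38 mm across, its top 28 mm above the table
- top_stamp (a point): centre of the top face of the stamp's push button: upright grey round button 24 mm across; untouched its top is 44 mm above the table, pushed home 34 mm. z points up; the point moves with the button
- button_stamp (a joint): how far the stamp's button is pushed down, m: 0 up, 0.010 home. No spring: it slides against about 2.5 N of friction and stays where it is left. At 0.010 a soft buffer lets its top sink up to 6 mm more, from 4 N to 8.8 N, and lifts it back. From 0.006 on it counts as pressed
- the_stamp: hand stamp, wooden foot with a dark knob on top, 28 x 44 mm, 55 mm high, standing loose on its stand. Origin: centre of its underside, 8 mm above the table
- tape: yellow round roll-up tape measure, 52 x 69 x 20 mm, loose on the table. Origin: centre of its underside
- cards: banded packet of blank cards, 56 x 85 x 17 mm, loose on the table. Origin: centre of its underside
- black_marker: black felt marker lying on the table, 14 x 132 x 16 mm, loose. Origin: centre of its underside
- snap_press: tall green hand press, fixed; keep clear. Foot 215 x 123 mm; column 30 mm wide, 235 mm high, from the origin to 100 mm beyond (+x). Its lever leans towards the robot; the red grip spans 65 to 130 mm in front of the origin (-x), 25 to 55 mm right of it (-y), 330 to 430 mm above the table: swing past it only with the arm drawn back. Origin: centre of its underside
- cash_box: blue steel cash box with a closed lid, fixed, to keep clear of: 169 x 209 mm, 87 mm high. Origin: centre of its underside
Things that resemble listed ones, but are neither listed nor needed, are in the scene too. There is more than one size of the the_jar; the job needs the largest.

How it is judged:
By the outcome, as a careful person would: the job done as asked, in the order asked, and still so for the second after the job is handed in, with the robot touching nothing.
It also fails if it takes over 53 s, if anything falls off the work surface, if the arm or the gripper's body presses on something with over 40 N, if the wrist force passes 120 N, or if a joint passes its speed limit or range.

## Working session

There is one attempt and no reset: what is moved stays moved. The work goes in short steps, Python scripts to look and compute and a tool call to move; the robot and the scene stay as the last step left them, time stands still between calls to the robot, and variables do not carry over. Pictures are saved under pics/ and viewed, at most 10 in all, crops included, and the job is handed in when it is done.

Besides the shell and the picture viewer there is one more tool, called after ">>>" as a command line: name --argument value ..., lists and objects as JSON in quotes. play_rows: Moves the arm, as the interface text tells. Its arguments: {"type":"object","properties":{"rows":{"type":"array","items":{"type":"array"}},"claw":{"type":"number"},"newtons":{"type":"number"}},"required":["rows"]}

```bash
mkdir -p pics; python3 - <<'E'
from workcell import bot,cams
import cv2,numpy as np,pickle
d={}
for n in("scene","top"):
    c=cams.read_camera(n);d[n]=c
    cv2.imwrite(f"pics/{n}0.png",cv2.resize(c["image"][:,:,::-1],(800,500),interpolation=cv2.INTER_CUBIC))
    print(n,c["K"].round(1).tolist(),c["T"].round(3).tolist())
pickle.dump(d,open("d.pkl","wb"))
s=bot.read_state();print(s)
E
```

```text
scene [[425.6, 0.0, 325.6], [0.0, 425.6, 198.2], [0.0, 0.0, 1.0]] [[-0.709, -0.41, 0.573, -0.061], [-0.705, 0.439, -0.558, 0.521], [-0.023, -0.8, -0.6, 0.692], [0.0, 0.0, 0.0, 1.0]]
top [[487.5, 0.0, 320.9], [0.0, 487.5, 204.3], [0.0, 0.0, 1.0]] [[0.03, -0.981, 0.192, 0.297], [-1.0, -0.027, 0.015, -0.036], [-0.01, -0.192, -0.981, 1.297], [0.0, 0.0, 0.0, 1.0]]
{'time': 0.1, 'q': array([ 1.26510785e+00,  2.64685931e-01,  1.60521323e+00, -3.13067408e-06,
        1.27370188e+00, -3.69411487e-02]), 'joint_vel': array([-1.50217025e-04, -1.76530227e-04, -3.94491929e-03, -2.99445974e-06,
       -1.53647017e-03,  1.66417937e-03]), 'joint_torque': array([ 5.87296709e-04, -5.16708434e+01, -3.68589664e+01,  5.18742979e-05,
        6.29857415e-03, -6.69686258e-06]), 'tool_pos': array([0.1790633 , 0.65014457, 0.23009412]), 'tcp_rot': array([-4.20830944e-01, -3.11293486e+00,  3.10906004e-03]), 'wrist_force': array([-0.67342922, -0.67813278,  0.41111143]), 'torque': array([ 0.03237608, -0.04080509,  0.00724624]), 'grip_force': 0.0, 'width': 0.9986106755576597}
```

View pics/scene0.png

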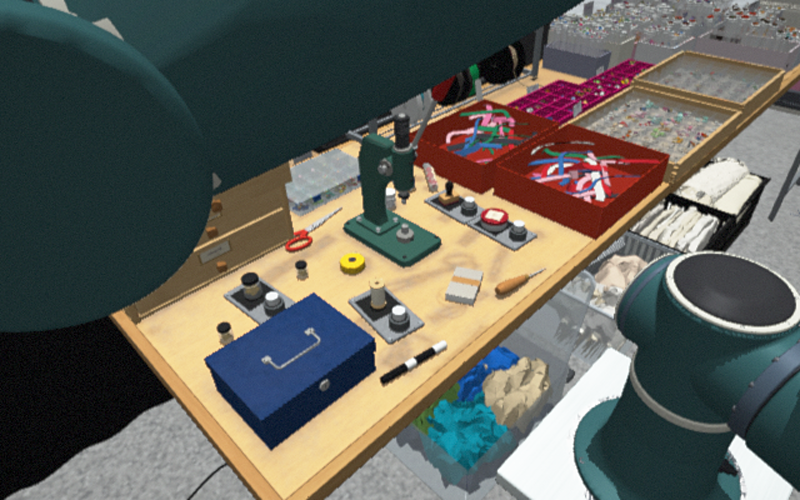

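View pics/top0.png

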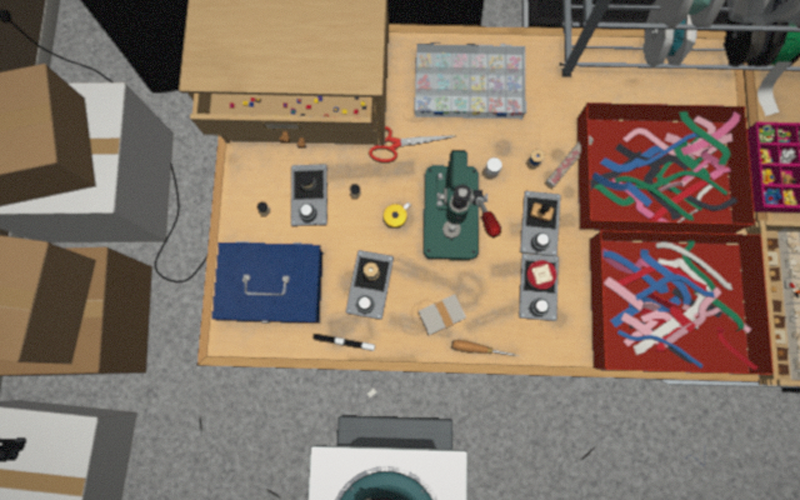

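The scene view shows the four stands; in the top view (800-px scale) the buttons are at tin (541,306), stamp (541,240), reel (365,303) and jar (307,211). The press's red grip is at (490,222).

```bash
cat > h.py <<'E'
import numpy as np,cv2
def ray(c,u,v,z):
    d=c["T"][:3,:3]@np.linalg.solve(c["K"],[u,v,1]);o=c["T"][:3,3]
    return o+d*(z-o[2])/d[2]
def proj(c,p):
    q=c["K"]@(c["T"][:3,:3].T@(np.array(p)-c["T"][:3,3]));return q[:2]/q[2]
def blob(c,u,v,r=11,th=175):
    im=c["image"].astype(int);y,x=np.mgrid[:400,:640]
    m=((im.min(2)>th)&(im.max(2)-im.min(2)<45)&(np.hypot(x-u,y-v)<r)).astype(np.uint8)
    n,l,s,ce=cv2.connectedComponentsWithStats(m)
    if n<2:return None
    k=1+s[1:,4].argmax();return ce[k],s[k]
E
python3 - <<'E'
import pickle,numpy as np,cv2
from h import *
d=pickle.load(open("d.pkl","rb"))
t,s=d["top"],d["scene"]
seeds=dict(tin=((541,306),(519,229)),reel=((365,303),(399,313)),jar=((307,211),(273,298)),stamp=((541,240),(469,203)))
for n,(a,b) in seeds.items():
    for th in (150,190):
        for c,q in((t,a),(s,b)):
            r=blob(c,q[0]/1.25,q[1]/1.25,th=th)
            if r: print(n,th,r[0].round(1),r[1].tolist(),ray(c,*r[0],.044).round(4))
for n,(u,v) in dict(pressorig=(457,170),grip=(490,222),boxcornerA=(321,243)).items():print(n,ray(t,u/1.25,v/1.25,0.087 if 'box' in n else .235 if 'p'==n[0] else .38).round(3))
cv2.imwrite("pics/c.png",np.hstack([cv2.resize(t["image"][int(a[1]/1.25)-20:int(a[1]/1.25)+20,int(a[0]/1.25)-20:int(a[0]/1.25)+20,::-1],(200,200),interpolation=0) for a,b in seeds.values()]+[]))
cv2.imwrite("pics/c2.png",np.vstack([cv2.imread("pics/c.png"),np.hstack([cv2.resize(s["image"][int(a[1]/1.25)-20:int(a[1]/1.25)+20,int(a[0]/1.25)-20:int(a[0]/1.25)+20,::-1],(200,200),interpolation=0) for b,a in seeds.values()])]))
E
```

```text
tin 150 [433.3 244.2] [429, 240, 10, 9, 69] [ 0.4461 -0.3082  0.044 ]
tin 150 [414.8 178.3] [411, 176, 9, 6, 41] [ 0.4455 -0.3073  0.044 ]
tin 190 [433.3 244.2] [430, 241, 8, 8, 53] [ 0.446  -0.3083  0.044 ]
tin 190 [414.8 178.1] [411, 176, 9, 5, 37] [ 0.4462 -0.3084  0.044 ]
reel 150 [291.1 241.9] [287, 238, 9, 9, 67] [0.4414 0.0581 0.044 ]
reel 150 [321.4 247.9] [314, 240, 17, 17, 115] [0.4365 0.0541 0.044 ]
reel 190 [291.2 241.7] [287, 238, 9, 8, 53] [0.4419 0.0578 0.044 ]
reel 190 [318.5 247.8] [314, 245, 10, 7, 60] [0.4413 0.0583 0.044 ]
jar 150 [244.3 167.1] [240, 163, 9, 9, 63] [0.6377 0.191  0.044 ]
jar 150 [220. 236.] [212, 228, 18, 16, 108] [0.633  0.1859 0.044 ]
jar 190 [244.5 167.3] [241, 164, 8, 8, 48] [0.6373 0.1905 0.044 ]
jar 190 [217.1 236.4] [213, 234, 10, 6, 49] [0.6366 0.1914 0.044 ]
stamp 150 [434.1 190.8] [430, 187, 9, 9, 67] [ 0.587  -0.3123  0.044 ]
stamp 150 [375.1 159. ] [371, 157, 9, 5, 34] [ 0.586  -0.3115  0.044 ]
stamp 190 [433.8 190.9] [430, 187, 8, 8, 48] [ 0.5867 -0.3116  0.044 ]
stamp 190 [375.3 158.7] [372, 157, 8, 5, 27] [ 0.5868 -0.3133  0.044 ]
pressorig [ 0.667 -0.116  0.235]
grip [ 0.533 -0.157  0.38 ]
boxcornerA [0.555 0.147 0.087]
```

View pics/c2.png

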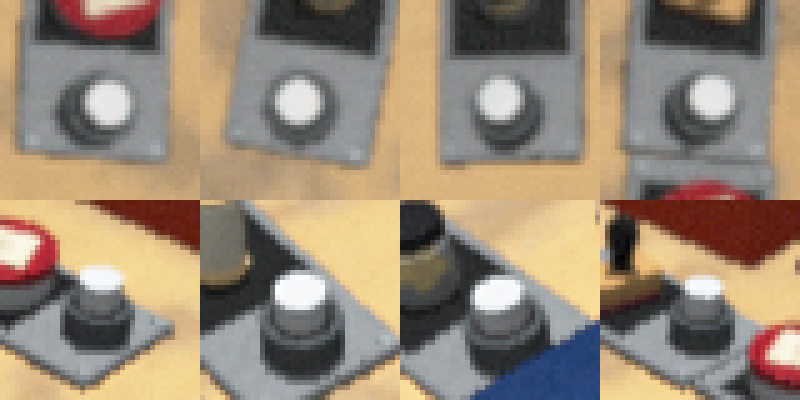

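Both views agree to about 1 mm: tin (0.446, -0.308), reel (0.4415, 0.058) and jar (0.637, 0.191). The crops show all four buttons up. I'll start with the fingers shut and the arm drawn back.

>>> play_rows --rows '[[[-0.08, -0.12, 0], [0, 0, 0]], [[-0.16, -0.24, 0], [0, 0, 0]], [[-0.24, -0.36, 0], [0, 0, 0]], [[-0.32, -0.48, 0], [0, 0, 0]], [[-0.4, -0.6, 0], [0, 0, 0]], [[-0.48, -0.72, 0], [0, 0, 0]], [[-0.56, -0.84, 0], [0, 0, 0]], [[-0.6, -0.92, 0], [0, 0, 0]], [[-0.6, -0.92, 0], [0, 0, 0]]]' --claw -1

```text
time: 0.85
tool_pos: [0.263, 0.3851, 0.2306]
tcp_rot: [-0.425, -3.113, 0.004]
wrist_force: [-0.3, 0.6, -0.1]
width: -0.002
grip_force: 0.0
```

>>> play_rows --rows '[[[-0.1, -0.11, 0], [0, 0, 0]], [[-0.2, -0.22, 0], [0, 0, 0]], [[-0.3, -0.33, 0], [0, 0, 0]], [[-0.4, -0.44, 0], [0, 0, 0]], [[-0.5, -0.55, 0], [0, 0, 0]], [[-0.6, -0.66, 0], [0, 0, 0]], [[-0.63, -0.68, 0], [0, 0, 0]], [[-0.63, -0.68, 0], [0, 0, 0]]]'

```text
time: 1.52
tool_pos: [0.3707, 0.1821, 0.2312]
tcp_rot: [0.428, 3.112, 0.0]
wrist_force: [-0.3, 0.1, 0.4]
width: 0.0
grip_force: 0.0
```

>>> play_rows --rows '[[[-0.06, -0.11, 0], [0, 0, 0]], [[-0.12, -0.22, 0], [0, 0, 0]], [[-0.17, -0.33, 0], [0, 0, 0]], [[-0.23, -0.44, 0], [0, 0, 0]], [[-0.28, -0.55, 0], [0, 0, 0]], [[-0.34, -0.66, 0], [0, 0, 0]], [[-0.4, -0.77, 0], [0, 0, 0]], [[-0.45, -0.87, 0], [0, 0, 0]], [[-0.45, -0.87, 0], [0, 0, 0]]]'

```text
time: 2.27
tool_pos: [0.4215, -0.0583, 0.2313]
tcp_rot: [0.425, 3.112, -0.002]
wrist_force: [-0.6, 0.6, 0.0]
width: 0.0
grip_force: 0.0
```

>>> play_rows --rows '[[[0, -0.1, 0], [0, 0, 0]], [[0, -0.2, 0], [0, 0, 0]], [[0, -0.3, 0], [0, 0, 0]], [[0, -0.4, 0], [0, 0, 0]], [[0, -0.47, 0], [0, 0, 0]], [[-0.06, -0.55, 0], [0, 0, 0]], [[-0.13, -0.64, 0], [0, 0, 0]], [[-0.2, -0.73, 0], [0, 0, 0]], [[-0.27, -0.82, 0], [0, 0, 0]], [[-0.33, -0.9, 0], [0, 0, 0]], [[-0.36, -0.94, 0], [0, 0, 0]], [[-0.36, -0.94, 0], [0, 0, 0]], [[-0.36, -0.94, 0], [0, 0, 0]]]'

```text
time: 3.35
tool_pos: [0.445, -0.305, 0.2306]
tcp_rot: [-0.42, -3.112, -0.003]
wrist_force: [-0.1, 0.6, 0.9]
width: 0.0
grip_force: 0.0
```

>>> play_rows --rows '[[[-0.007, -0.01, 0.12], [0, 0, 0]], [[-0.007, -0.01, 0.24], [0, 0, 0]], [[-0.007, -0.01, 0.36], [0, 0, 0]], [[-0.007, -0.01, 0.48], [0, 0, 0]], [[-0.007, -0.01, 0.58], [0, 0, 0]], [[-0.007, -0.01, 0.65], [0, 0, 0]], [[-0.007, -0.01, 0.69], [0, 0, 0]], [[-0.007, -0.01, 0.7], [0, 0, 0]], [[-0.007, -0.01, 0.7], [0, 0, 0]]]'

```text
time: 4.1
tool_pos: [0.4454, -0.3082, 0.0561]
tcp_rot: [-0.419, -3.113, -0.001]
wrist_force: [0.8, -0.0, 0.4]
width: -0.001
grip_force: 0.0
```

```bash
python3 - <<'E'
from workcell import bot,cams
import cv2
print(bot.read_state()["tool_pos"])
c=cams.read_camera("scene")["image"][140:230,350:470,::-1]
t=cams.read_camera("top")["image"][160:280,380:500,::-1]
cv2.imwrite("pics/p1.png",cv2.hconcat([cv2.resize(c,(400,300)),cv2.resize(t,(300,300))]))
E
```

```text
[ 0.44538766 -0.30818803  0.05611676]
```

View pics/p1.png

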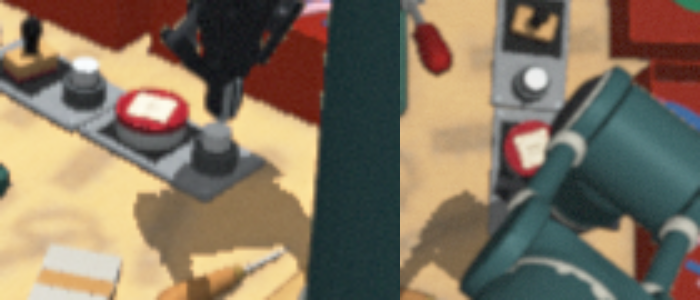

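The shut fingertips stand just above the tin's button (left half, about (220,120)), with the tin and the press clear. I'll press now.

>>> play_rows --rows '[[[0, 0, 0.015], [0, 0, 0]], [[0, 0, 0.03], [0, 0, 0]], [[0, 0, 0.04], [0, 0, 0]], [[0, 0, 0.05], [0, 0, 0]], [[0, 0, 0.06], [0, 0, 0]], [[0, 0, 0.07], [0, 0, 0]], [[0, 0, 0.08], [0, 0, 0]], [[0, 0, 0.088], [0, 0, 0]], [[0, 0, 0.094], [0, 0, 0]], [[0, 0, 0.1], [0, 0, 0]], [[0, 0, 0.1], [0, 0, 0]], [[0, 0, 0.1], [0, 0, 0]], [[0, 0, 0.1], [0, 0, 0]]]'

```text
time: 5.28
tool_pos: [0.4457, -0.3097, 0.0317]
tcp_rot: [0.421, 3.113, -0.0]
wrist_force: [-2.0, 0.4, 5.7]
width: 0.001
grip_force: 2.9
```

Contact force of 5.7 N at z 0.0317, so the button is home in its buffer. I'll lift straight up, then draw back past the grip.

>>> play_rows --rows '[[[0, 0, -0.03], [0, 0, 0]], [[0, 0, -0.08], [0, 0, 0]], [[0, 0, -0.2], [0, 0, 0]], [[0, 0, -0.34], [0, 0, 0]], [[0, 0, -0.48], [0, 0, 0]], [[0, 0, -0.62], [0, 0, 0]], [[0, 0, -0.74], [0, 0, 0]], [[0, 0, -0.79], [0, 0, 0]], [[0.07, 0.09, -0.79], [0, 0, 0]], [[0.14, 0.18, -0.79], [0, 0, 0]], [[0.21, 0.27, -0.79], [0, 0, 0]], [[0.28, 0.37, -0.79], [0, 0, 0]], [[0.35, 0.46, -0.79], [0, 0, 0]], [[0.36, 0.56, -0.79], [0, 0, 0]], [[0.36, 0.66, -0.79], [0, 0, 0]], [[0.36, 0.76, -0.79], [0, 0, 0]], [[0.36, 0.86, -0.79], [0, 0, 0]], [[0.36, 0.93, -0.79], [0, 0, 0]], [[0.36, 0.93, -0.79], [0, 0, 0]], [[0.36, 0.93, -0.79], [0, 0, 0]]]'

```text
time: 6.95
tool_pos: [0.42, -0.0608, 0.2283]
tcp_rot: [-0.417, -3.113, 0.001]
wrist_force: [0.1, 0.9, 0.6]
width: 0.002
grip_force: 0.0
```

```bash
python3 - <<'E'
from workcell import bot,cams
from h import *
p=bot.read_state();print(p["tool_pos"])
t=cams.read_camera("top");s=cams.read_camera("scene")
for c,uv in((t,(433,244)),(s,(415,180))):
    r=blob(c,*uv,th=170); print(r[0].round(1),r[1], [proj(c,(.446,-.308,z)).round(1) for z in(.034,.044)])
from scipy.spatial.transform import Rotation as R
Rm=R.from_rotvec(p["tcp_rot"]).as_matrix()
print(Rm.T@(np.array([.4415,.058,.056])-p["tool_pos"])/.25)
E
```

```text
[ 0.42003453 -0.06081437  0.22831626]
[432.4 244.6] [429 241   8   8  58] [array([432.4, 244.6]), array([433.2, 244.2])]
[414.5 181.3] [411 179   8   6  37] [array([414.4, 181.2]), array([414.8, 178.2])]
[0.04146297 0.48146776 0.68905578]
```

The tin's button now reads 34 mm high in both views. Next is the reel.

>>> play_rows --rows '[[[0.01, 0.12, 0], [0, 0, 0]], [[0.02, 0.24, 0], [0, 0, 0]], [[0.03, 0.36, 0], [0, 0, 0]], [[0.04, 0.46, 0], [0, 0, 0]], [[0.041, 0.48, 0], [0, 0, 0]], [[0.041, 0.48, 0.1], [0, 0, 0]], [[0.041, 0.48, 0.22], [0, 0, 0]], [[0.041, 0.48, 0.34], [0, 0, 0]], [[0.041, 0.48, 0.46], [0, 0, 0]], [[0.041, 0.48, 0.56], [0, 0, 0]], [[0.041, 0.48, 0.64], [0, 0, 0]], [[0.041, 0.48, 0.68], [0, 0, 0]], [[0.041, 0.48, 0.69], [0, 0, 0]], [[0.041, 0.48, 0.69], [0, 0, 0]]]'

```text
time: 8.22
tool_pos: [0.4423, 0.0561, 0.056]
tcp_rot: [-0.422, -3.112, 0.001]
wrist_force: [0.1, -0.7, -0.1]
width: -0.001
grip_force: 0.0
```

>>> play_rows --rows '[[[0.005, 0.007, 0.015], [0, 0, 0]], [[0.005, 0.007, 0.03], [0, 0, 0]], [[0.005, 0.007, 0.04], [0, 0, 0]], [[0.005, 0.007, 0.05], [0, 0, 0]], [[0.005, 0.007, 0.06], [0, 0, 0]], [[0.005, 0.007, 0.07], [0, 0, 0]], [[0.005, 0.007, 0.08], [0, 0, 0]], [[0.005, 0.007, 0.088], [0, 0, 0]], [[0.005, 0.007, 0.094], [0, 0, 0]], [[0.005, 0.007, 0.1], [0, 0, 0]], [[0.005, 0.007, 0.1], [0, 0, 0]], [[0.005, 0.007, 0.1], [0, 0, 0]], [[0.005, 0.007, 0.1], [0, 0, 0]]]'

```text
time: 9.3
tool_pos: [0.4425, 0.0591, 0.0318]
tcp_rot: [0.421, 3.112, 0.0]
wrist_force: [0.6, -0.8, 4.4]
width: 0.002
grip_force: 2.8
```

>>> play_rows --rows '[[[0, 0, -0.03], [0, 0, 0]], [[0, 0, -0.08], [0, 0, 0]], [[0, 0, -0.2], [0, 0, 0]], [[0, 0, -0.34], [0, 0, 0]], [[0, 0, -0.48], [0, 0, 0]], [[0, 0, -0.62], [0, 0, 0]], [[0, 0, -0.7], [0, 0, 0]], [[-0.07, 0.09, -0.7], [0, 0, 0]], [[-0.15, 0.18, -0.7], [0, 0, 0]], [[-0.23, 0.27, -0.7], [0, 0, 0]], [[-0.31, 0.36, -0.7], [0, 0, 0]], [[-0.39, 0.45, -0.7], [0, 0, 0]], [[-0.47, 0.55, -0.7], [0, 0, 0]], [[-0.55, 0.64, -0.7], [0, 0, 0]], [[-0.6, 0.7, -0.7], [0, 0, 0]], [[-0.61, 0.71, -0.7], [0, 0, 0]], [[-0.61, 0.71, -0.7], [0, 0, 0]]]'

```text
time: 10.72
tool_pos: [0.6358, 0.19, 0.2052]
tcp_rot: [-0.419, -3.111, 0.002]
wrist_force: [-0.7, 0.6, 0.4]
width: 0.003
grip_force: 0.0
```

```bash
python3 - <<'E'
from workcell import bot,cams
from h import *
p=bot.read_state();print(p["tool_pos"])
t=cams.read_camera("top");s=cams.read_camera("scene")
for c,uv in((t,(291,242)),(s,(319,250))):
    r=blob(c,*uv,th=185); print(r and (r[0].round(1),r[1]), [proj(c,(.4415,.058,z)).round(1) for z in(.034,.044)])
from scipy.spatial.transform import Rotation as R
Rm=R.from_rotvec(p["tcp_rot"]).as_matrix()
print(Rm.T@(np.array([.637,.191,.056])-p["tool_pos"])/.25)
cv2.imwrite("pics/p2.png",cv2.resize(s["image"][:,:,::-1],(800,500)))
E
```

```text
[0.63581404 0.19003505 0.20520373]
(array([291.6, 242.3]), array([288, 239,   9,   8,  57], dtype=int32)) [array([291.4, 242.3]), array([291.1, 241.9])]
(array([318.7, 250.9]), array([314, 248,  10,   7,  58], dtype=int32)) [array([318.7, 251. ]), array([318.6, 247.7])]
[-0.00473296  0.00574463  0.59679984]
```

View pics/p2.png

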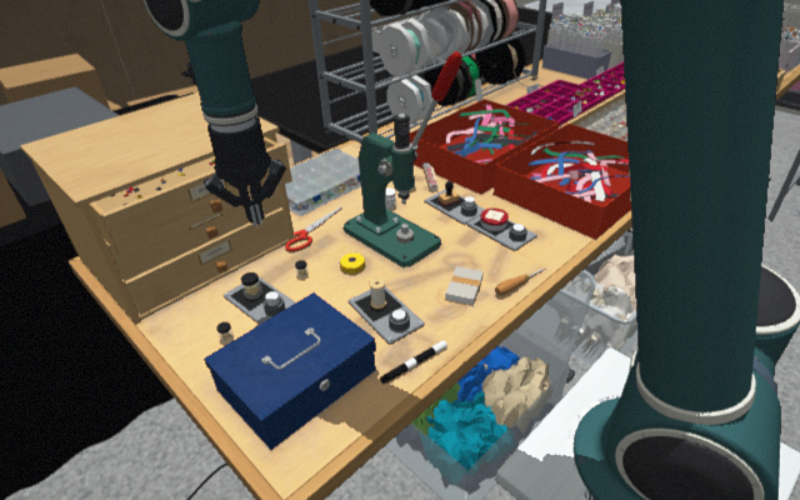

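The reel's button is down at 34 mm, with the reel and the other things in place. The gripper hangs above the jar's stand, clear of the drawers. Next is the jar.

>>> play_rows --rows '[[[-0.005, 0.006, 0.08], [0, 0, 0]], [[-0.005, 0.006, 0.2], [0, 0, 0]], [[-0.005, 0.006, 0.32], [0, 0, 0]], [[-0.005, 0.006, 0.44], [0, 0, 0]], [[-0.005, 0.006, 0.54], [0, 0, 0]], [[-0.005, 0.006, 0.59], [0, 0, 0]], [[-0.005, 0.006, 0.6], [0, 0, 0]], [[-0.005, 0.006, 0.6], [0, 0, 0]]]'

```text
time: 11.48
tool_pos: [0.6365, 0.1901, 0.0559]
tcp_rot: [-0.421, -3.112, 0.001]
wrist_force: [0.4, 0.3, -0.7]
width: -0.003
grip_force: 0.0
```

>>> play_rows --rows '[[[0, 0.003, 0.015], [0, 0, 0]], [[0, 0.003, 0.03], [0, 0, 0]], [[0, 0.003, 0.04], [0, 0, 0]], [[0, 0.003, 0.05], [0, 0, 0]], [[0, 0.003, 0.06], [0, 0, 0]], [[0, 0.003, 0.07], [0, 0, 0]], [[0, 0.003, 0.08], [0, 0, 0]], [[0, 0.003, 0.088], [0, 0, 0]], [[0, 0.003, 0.094], [0, 0, 0]], [[0, 0.003, 0.1], [0, 0, 0]], [[0, 0.003, 0.1], [0, 0, 0]], [[0, 0.003, 0.1], [0, 0, 0]], [[0, 0.003, 0.1], [0, 0, 0]]]'

```text
time: 12.57
tool_pos: [0.6385, 0.1917, 0.0321]
tcp_rot: [0.421, 3.112, 0.001]
wrist_force: [0.1, 0.4, 5.3]
width: -0.004
grip_force: 2.7
```

>>> play_rows --rows '[[[0, 0, -0.03], [0, 0, 0]], [[0, 0, -0.08], [0, 0, 0]], [[0, 0, -0.2], [0, 0, 0]], [[0, 0, -0.34], [0, 0, 0]], [[0, 0, -0.48], [0, 0, 0]], [[0, 0, -0.62], [0, 0, 0]], [[0, 0, -0.7], [0, 0, 0]], [[0, 0, -0.7], [0, 0, 0]], [[0, 0, -0.7], [0, 0, 0]]]'

```text
time: 13.32
tool_pos: [0.6385, 0.1917, 0.209]
tcp_rot: [0.421, 3.11, 0.002]
wrist_force: [0.3, 0.1, -0.5]
width: 0.001
grip_force: 0.0
```

```bash
python3 - <<'E'
from workcell import bot,cams
from h import *
p=bot.read_state();print(p["tool_pos"],p["wrist_force"])
t=cams.read_camera("top");s=cams.read_camera("scene")
P=dict(tin=(.446,-.308),reel=(.4415,.058),jar=(.637,.191),stamp=(.5865,-.312))
for n,q in P.items():
    for c in(t,s):
        a,b=[proj(c,(*q,z)).round(1) for z in(.034,.044)]
        r=blob(c,*((a+b)/2),th=185,r=9); print(n,r and r[0].round(1),"down",a,"up",b)
cv2.imwrite("pics/p3.png",cv2.resize(s["image"][:,:,::-1],(800,500)))
E
```

```text
[0.63853871 0.19169627 0.20901262] [ 0.28279131  0.0815794  -0.49753449]
tin [432.3 244.6] down [432.4 244.6] up [433.2 244.2]
tin [414.3 181.1] down [414.4 181.2] up [414.8 178.2]
reel [291.5 242.3] down [291.4 242.3] up [291.1 241.9]
reel [318.7 250.9] down [318.7 251. ] up [318.6 247.7]
jar [246.8 168. ] down [244.9 168.4] up [244.3 167.4]
jar [217.8 239.5] down [217.9 239.5] up [217.1 236.2]
stamp [434.1 190.8] down [433.2 191.8] up [434. 191.]
stamp [375.3 158.7] down [374.9 161.8] up [375.1 158.9]
```

View pics/p3.png

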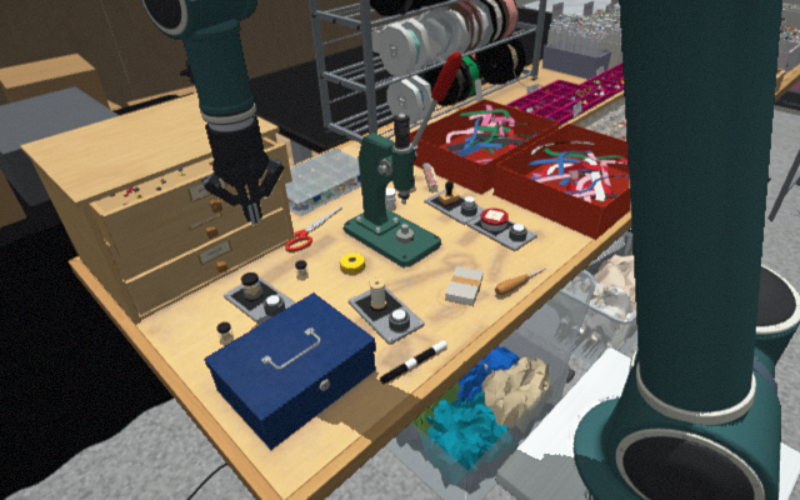

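The tin, reel and jar buttons are down, the stamp's is up, nothing has shifted and the arm is clear. I'll hand the job in.

```bash
python3 -c "
from workcell import bot
print(bot.finish_job())"
```

```text
the job is handed in; nothing more can be done
None
```

The tin, reel and jar buttons were pressed home in that order with at most about 6 N, the stamp's button stayed up, nothing visibly moved, and the job was handed in at about 13 s.

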